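# Line up the quarter-turn fastener and hold the access panel shut on its seal

## Task

The wire-feed housing on the bench has a new springy seal and its access panel stands open: swing the panel down, turn the winged quarter-turn fastener until its screwdriver slot lies in line with the scribed marks on the panel so that the tongue below it can enter the slot in the frame, then press the panel fully home against the frame. Do not lock the fastener: leave it in line, and finish while still holding the panel pressed down flush, so that I can lock it with the screwdriver. Leave the screwdriver, spanner, mug and tape measure where they are.

Things in the scene. Friction and masses are not known exactly. Their poses are not given: they have to be found in the camera images.
- housing: Grey sheet-steel wire-feed housing lying on its back, fixed to the bench: 170 mm (its x) by 200 mm (its y), rim 75 mm high. Origin at the centre of its underside; z up, -x is its front (the side away from the panel's hinge, toward the robot). A brass socket stands 24 mm out of its -y side, a black inlet 20 mm out of its +y side.
- panel_hinge (a point): Middle of the panel's hinge axis, which runs along the housing's y at housing x = +85 mm, z = 79.5 mm. The axis lies in mid-thickness of the aluminium panel: 3 mm thick, 206 mm wide along the hinge, reaching 175 mm from the axis. Shut, its top face is 81 mm above the bench. Friction (0.30 N m) keeps the panel at any angle.
- panel (a joint): Panel angle, rad. 0 = shut, fully home; grows as the free edge (housing's -x side) rises; up to 1.45. Fastener out of line: its tongue lands on the frame and stops the panel at about 0.095. In line: the panel goes on down, meets the seal at about 0.04 and needs some 1.25 N m (9 N pressed down beside the fastener) to go home; let go, it springs back to about 0.04.
- fastener (a joint): Angle of the quarter-turn fastener about its stud (square to the panel), rad. 0 = wing, screwdriver slot and tongue in line with the scribed marks and the frame slot, along the housing's x; grows counter-clockwise seen from outside the panel; stops at -0.35 and 1.75. The tongue enters within about 0.18 of 0. Turns with light friction (0.06 N m) and stays where left.
- wing_top (a point): Middle of the top of the fastener's steel wing, 24 mm above the panel's top face, 148.5 mm from the hinge axis, midway along the panel. The wing is 32 mm long, 10 mm thick and reaches down to 4 mm above the face, where a round flange 25 mm across begins. Beside it the panel is free for 95 mm to each side but for two ribs a side, 1 mm high.
- frame_slot (a point): Centre of the slot in the front lip of the housing's rim (top at 75 mm), under the fastener when the panel is shut: 30 mm long along the housing's x, 10 mm wide; the tongue is 24 mm long, 5 mm wide and reaches 18.5 mm below the middle of the sheet.
- screwdriver: Red-handled screwdriver, 200 mm long, lying to the front left; bystander. Origin at its middle, underneath.
- spanner_19: Combination spanner, 219 mm long, lying to the front right; bystander. Origin at its middle, underneath.
- enamel_mug: Grey enamel mug, 81 mm across, 80 mm high, standing to the left; bystander. Origin at its middle, underneath.
- tape_measure: Pocket tape measure, 34 x 76 x 66 mm, standing to the right; bystander. Origin at its middle, underneath.

How it is judged:
On the way:
1. with the panel swung down, the fastener is turned in line with the marks (value of joint panel below 0.25 rad and value of joint fastener between -0.22 and 0.22 rad), for 0.2 s.
At the end, for the whole second after the job is handed in: Through the last second: panel shut within 0.012 rad (2 mm at its free edge); fastener within 0.22 rad of in line (tongue in the slot, not locked); fingers pressing on panel or fastener with over 4 N; screwdriver, spanner, mug and tape measure within 30 mm of where they lay (value of joint panel below 0.012 rad and value of joint fastener between -0.22 and 0.22 rad and contact force between the fingers and panel above 4 N and distance of each of screwdriver, spanner_19, enamel_mug, tape_measure from where it was at the start of the episode below 0.03 m); the arm keeps its last pose, push and grip.
It fails at once if a bystander is pushed more than 60 mm (distance of any of screwdriver, spanner_19, enamel_mug, tape_measure from where it was at the start of the episode above 0.06 m).
It also fails if it takes over 54 s, if anything falls off the work surface, if the arm or the gripper's body presses on something with over 40 N, if the wrist force passes 120 N, or if a joint passes its speed limit or range.

## Robot

A 6-joint arm with a two-finger parallel gripper is mounted at the origin on a cart in front of the work surface, level with it; the furniture and walls round the work are solid. World frame = base frame: x ahead of the robot, y to its left, z up, the work surface at z = 0. Lengths are in m, angles in rad, forces in N, time in s.
With the tool pointing down it reaches from about 0.35 to 0.875 m from the base axis. Payload 4.2 kg.
Tool frame: the origin (TCP) lies at the very end of the fingers, on their centre line; the grasp point (between the pads) lies 19 mm behind it (manip.pinch_z is the distance from the TCP to the grasp point, in m); z points along the fingers, y is the line along which they close (so a half turn about z gives the same grasp; the last joint's range is limited). The gripper opens to 85 mm and grips with 20 to 120 N. Pads are 22 mm wide; open, the fingers measure 114 mm over their backs; the gripper's body (76 mm by 85 mm) begins 54 mm behind the grasp point. The pads swing forward as they close: fully open they stand 13 mm farther back than shut.
Start: joints at [1.418, 0.385, 0.008, 0, -1.194, -0.259], TCP at [0.25, 0.573, 0.231] pointing down, gripper open.
Joint ranges: [-3.14, 3.14], [-1.21, 2.06], [-1.07, 1.41], [-3.16, 2.05], [-2.99, -0.16], [-3.1, 3.1]. Speed limits (rad/s): [2.79, 2.79, 3.14, 3.14, 3.14, 3.14].

## Interface

Orientations are given as a 3x3 rotation matrix whose columns are the frame's x, y, z axes.
In Python, from rig import manip, optics, job_done gives the robot as it stands. The module is installed in compiled form; this text tells all that it offers.
- The arm moves only by the shell command python3 -m handwheel 'ROWS' [FORCE]. ROWS is text: rows parted by semicolons, each of 5 numbers parted by spaces: the shift along the tool's x, y, z each as a share of 0.3 m, from -1 to 1, then the turn about the tool's z as a share of 90 degrees, from -1 to 1, then the opening, from -1 (shut) to 1 (fully open). A call has 1 to 10 rows; each row is the pose to reach, as a shift and turn from the pose commanded when the call began, along the tool's axes at that moment; what a row does not reach only later rows make up. A row lasts 1/10 s, in which the tool goes at most 50 mm and 8.59 degrees, less where a joint would pass 70% of its speed; a pose out of reach is approached as far as the arm can. A call with a number of a shift or a turn outside -1 to 1 is refused whole. A call with a gripper value outside its range is refused whole. The fingers move at their own pace and stop on an object; FORCE is the grip in N (left out, the last holds). Time passes only in rows, so rows that repeat a pose let the fingers close. It gives the time, the measured TCP pose, the force, the opening and the grip force at its end, in the units of the state.
- manip.get_state(): the state, without advancing time (a new reading comes with each control period).
- optics.get_image(name): name is "scene" or "top" or "wrist"; returns a dict with "pixels" (400x640x3 uint8, red, green, blue), "fov_y" (degrees; the focal length in pixels is half the picture's height over the tangent of half this angle, whatever the lens; pixels are square), "cx", "cy" (the principal point, pixels), "k1" (the pictures are not rectified: a ray, as slopes to the right and down, at radius r is drawn at 1 + k1 r^2 times it, then the intrinsics apply), "cam_to_world" (4x4, takes a point from camera to world coordinates); the wrist camera has in their place "mount" (4x4, takes a point from camera to tool coordinates, whose origin is the TCP and whose axes are the flange's). Camera axes: x right, y up, looking along -z (the intrinsics and any distortion apply to the point x, -y, -z); pixel columns grow to the right and rows downward; lengths in m; the calibration is good to about 2 mm. A picture is of the moment at which its call begins: read the wrist's pose just before it. There is no depth.
- job_done(): hands the job in; it is judged then, once.
The state is a dict: "t": time; "q": joint angles; "qd": joint speeds; "tau": joint torques, N m; "ee_pos": TCP position; "eef_rot": TCP orientation; "force": force on the tool from outside, world axes, zero at the start; "ft_torque": the same for the moment, N m; "width": finger opening in m; "finger_force": force on a finger pad.
Only numpy, scipy, OpenCV 4.12 (cv2) and the standard library are available. Lean on these libraries where they do the work, as an engineer would, in place of code of your own. Each camera call takes 0.05 s, during which the arm holds its last target. There are 200 camera calls.

## Working session

There is one attempt and no reset: what is moved stays moved. The work goes in short steps, Python scripts to look and compute and a shell command to move; the robot and the scene stay as the last step left them, time stands still between calls to the robot, and variables do not carry over. Pictures are saved under pics/ and viewed, at most 10 in all, crops included, and the job is handed in when it is done.

```bash
mkdir -p pics
cat > h.py <<'E'
import numpy as np, cv2
from rig import manip, optics
def ray(im,u,v,T=None):
    T=np.array(im["cam_to_world"]) if T is None else T
    f=200/np.tan(np.radians(im["fov_y"])/2)
    p=np.array([(u-im["cx"])/f,(v-im["cy"])/f]);s=p.copy()
    for _ in range(20): s=p/(1+im["k1"]*(s@s))
    d=T[:3,:3]@np.array([s[0],-s[1],-1.]);return T[:3,3],d/np.linalg.norm(d)
def proj(im,P,T=None):
    T=np.array(im["cam_to_world"]) if T is None else T
    c=T[:3,:3].T@(np.array(P)-T[:3,3]);s=np.array([c[0],-c[1]])/-c[2]
    f=200/np.tan(np.radians(im["fov_y"])/2)
    return s*(1+im["k1"]*(s@s))*f+[im["cx"],im["cy"]]
def tri(*rs):
    A=np.zeros((3,3));b=np.zeros(3)
    for o,d in rs:
        M=np.eye(3)-np.outer(d,d);A+=M;b+=M@o
    x=np.linalg.solve(A,b);return x,[float(np.linalg.norm((np.eye(3)-np.outer(d,d))@(x-o))) for o,d in rs]
def onz(r,z): o,d=r;return o+d*(z-o[2])/d[2]
def snap(n,tag):
    import pickle
    s=manip.get_state();im=optics.get_image(n)
    if "mount" in im:
        T=np.eye(4);T[:3,:3]=s["eef_rot"];T[:3,3]=s["ee_pos"];im["cam_to_world"]=T@np.array(im["mount"])
    cv2.imwrite(f"pics/{tag}.png",np.array(im["pixels"])[:,:,::-1]);pickle.dump(im,open(f"pics/{tag}.pkl","wb"));return im
def load(tag):
    import pickle;return pickle.load(open(f"pics/{tag}.pkl","rb"))
E
python3 - <<'E'
from h import *
np.set_printoptions(precision=3,suppress=True)
for n in("scene","top"):
    im=snap(n,n+"0");print(n,im["fov_y"],im["k1"],np.array(im["cam_to_world"]))
s=manip.get_state();print(s["ee_pos"],s["eef_rot"],s["t"],s["force"])
E
```

```text
scene 42.22180883290252 -0.08171086078418394 [[ 0.616  0.462 -0.638 -0.312]
 [-0.788  0.375 -0.489 -0.654]
 [ 0.014  0.804  0.595  0.896]
 [ 0.     0.     0.     1.   ]]
top 53.23370667846689 -0.09478757329127224 [[ 0.026  0.981 -0.192  0.267]
 [-1.     0.026 -0.001  0.006]
 [ 0.004  0.192  0.981  1.341]
 [ 0.     0.     0.     1.   ]]
[0.25  0.572 0.23 ] [[ 0.916 -0.4   -0.001]
 [-0.4   -0.916 -0.002]
 [ 0.     0.002 -1.   ]] 0.1 [0.29  0.286 0.475]
```

View pics/scene0.png

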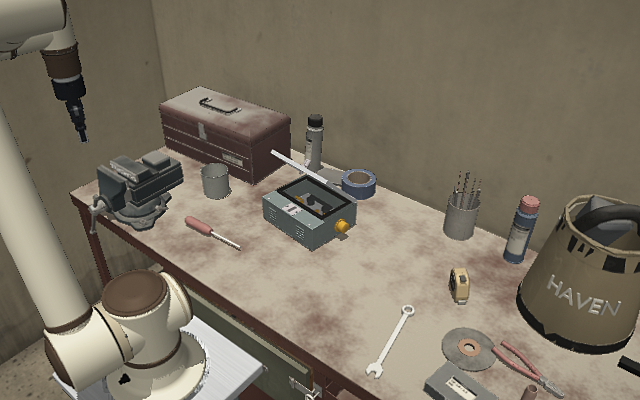

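View pics/top0.png

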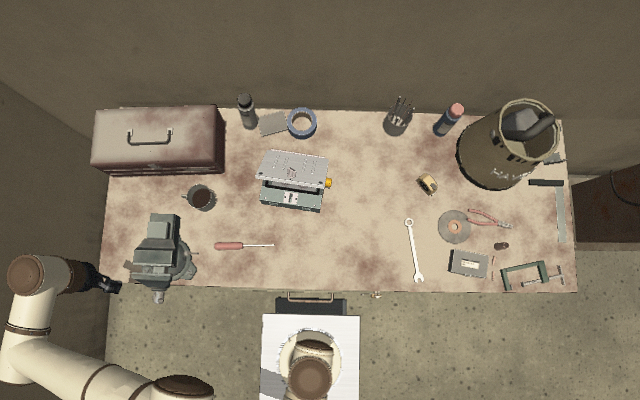

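Scene view: the housing is near (310,210), with the panel seen edge-on from (272,152) to (345,190) and the frame slot near (292,208). Top view: the panel spans (262,150)–(328,187), the fastener is near (291,172) and the frame slot near (290,198). I'll enlarge both.

Run:
```python
from h import *
a=cv2.imread("pics/scene0.png")[140:260,250:370];b=cv2.imread("pics/top0.png")[140:220,250:340]
a=cv2.resize(a,(600,600),interpolation=cv2.INTER_CUBIC)
b=cv2.resize(b,None,fx=7,fy=7,interpolation=cv2.INTER_CUBIC)
cv2.imwrite("pics/c1.png",a);cv2.imwrite("pics/c2.png",b);print(b.shape)
```

```text
(560, 630, 3)
```

View pics/c1.png

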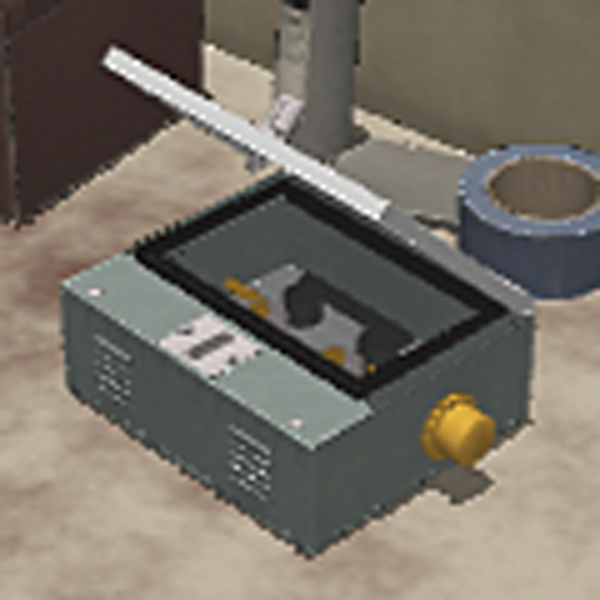

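View pics/c2.png

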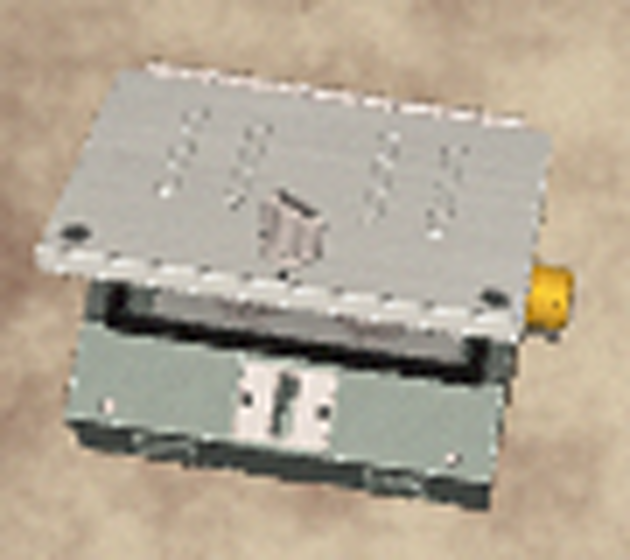

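```bash
cat > fit.py <<'E'
from h import *
from scipy.optimize import least_squares
S=lambda u,v:(250+u/5,140+v/5)
C=lambda u,v:(250+u/7,140+v/7)
def W(p,P): 
    c,s=np.cos(p[2]),np.sin(p[2]);return np.array([p[0]+c*P[0]-s*P[1],p[1]+s*P[0]+c*P[1],P[2]])
def pan(a,r,y,h): # r from hinge, h above mid sheet
    return [.085-r*np.cos(a)+h*np.sin(a),y,.0795+r*np.sin(a)+h*np.cos(a)]
E
python3 - <<'E'
from fit import *
np.set_printoptions(precision=4,suppress=True)
sc,tp=load("scene0"),load("top0")
pr=[(S(212,346),C(287,405)),(S(62,287),C(67,420)),(S(313,447),C(490,488)),(S(107,55),C(40,262)),(S(385,210),C(525,335))]
for a,b in pr: print(tri(ray(sc,*a),ray(tp,*b)))
# model: p=[x,y,yaw,a]
def res(p):
    m=[lambda:(-.0635,0,.075),lambda:(-.085,.1,.075),lambda:(-.085,-.1,.075),lambda:pan(p[3],.175,.103,0),lambda:pan(p[3],.175,-.103,0)]
    r=[]
    for (a,b),f in zip(pr,m): 
        P=W(p,f());r+=[*(proj(sc,P)-a),*(proj(tp,P)-b)]
    for uv,y in((C(130,70),.103),(C(550,130),-.103)): r+=[*(proj(tp,W(p,pan(p[3],0,y,.0015)))-uv)]
    return np.array(r)
o=least_squares(res,[.6,.05,0,.8],loss="soft_l1");print(o.x);print(res(o.x).reshape(-1,2))
p=o.x
print("wingtop",W(p,pan(p[3],.1485,0,.0255)),proj(tp,W(p,pan(p[3],.1485,0,.0255))),"slot",W(p,(-.0635,0,.075)))
for f in np.arange(-.3,1.8,.3):
    q=[]
    for e in(1,-1):
        r=.1485+e*.016*np.cos(f); y=-e*.016*np.sin(f)
        q.append((proj(tp,W(p,pan(p[3],r,y,.0255)))-[250,140])*7)
    print(f,np.array(q).ravel())
E
```

```text
(array([0.52  , 0.0737, 0.0754]), [0.0009105306240905028, 0.0009105306240906236])
(array([0.5111, 0.1751, 0.0733]), [0.0015101344056663306, 0.0015101344056663625])
(array([ 0.4842, -0.0218,  0.0771]), [0.0022302102541845227, 0.002230210254184463])
(array([0.5537, 0.1731, 0.2015]), [0.0011183788809340325, 0.001118378880933908])
(array([ 0.5275, -0.0319,  0.2023]), [0.001393790420959875, 0.0013937904209598438])
[ 0.5819  0.0656 -0.1263  0.7681]
[[-0.5548  0.367 ]
 [ 0.2366  0.1447]
 [-0.9143 -0.3453]
 [ 0.123  -0.1644]
 [-0.3451  0.7988]
 [ 0.8261 -0.6074]
 [-0.2074  0.1039]
 [ 0.3425 -0.4528]
 [-0.491   0.2941]
 [ 0.1944 -0.5381]
 [-0.8203 -0.7757]
 [ 0.8257 -0.2825]]
wingtop [0.5779 0.0661 0.201 ] [292.5135 170.1649] slot [0.5189 0.0736 0.075 ]
-0.3 [281.1046 227.9093 313.7423 194.7515]
0.0 [292.018  230.4402 303.0491 192.2971]
0.3 [303.4387 231.2307 291.8773 191.5104]
0.5999999999999999 [314.3133 230.2098 281.1932 192.4611]
0.8999999999999999 [323.6454 227.478  271.9268 195.0732]
1.2 [330.593  223.2954 264.897  199.1284]
1.4999999999999998 [334.5471 218.0523 260.7417 204.2809]
1.8 [335.1811 212.2286 259.8576 210.0826]
```

The fit agrees to under 1 px: the panel is at 0.77 rad, and the fastener looks to be around 1 rad. Next I'll work out the moves that swing the panel down.

```bash
cat >> fit.py <<'E'
p=[.5819,.0656,-.1263,.7681]
def sh(targets):
    s=manip.get_state();R=np.array(s["eef_rot"])
    for t in targets: print(np.round(R.T@(np.array(t)-s["ee_pos"])/.3,3))
E
python3 - <<'E'
from fit import *
A=W(p,(-.012,-.045,.23));B=W(p,(-.012,-.045,.30));print(A,B)
sh([(.25,.572,.31),(.40,.35,.31),B,A])
E
```

```text
[0.56432718 0.02247001 0.23      ] [0.56432718 0.02247001 0.3       ]
[ 0.001  0.001 -0.266]
[ 0.755  0.479 -0.265]
[ 1.694  1.26  -0.23 ]
[1.694 1.26  0.004]
```

```bash
python3 -m handwheel '0 0 -0.16 0 -1; 0 0 -0.266 0 -1; 0.126 0.08 -0.266 0 -1; 0.252 0.16 -0.266 0 -1; 0.378 0.24 -0.266 0 -1; 0.503 0.32 -0.266 0 -1; 0.629 0.4 -0.266 0 -1; 0.755 0.479 -0.266 0 -1' 30
python3 -c "
from fit import *
A=W(p,(-.012,-.045,.23));B=W(p,(-.012,-.045,.30))
sh([B,A])"
```

```text
t: 0.9
ee_pos: [0.4006, 0.3486, 0.3108]
eef_rot: [[0.917, -0.4, -0.0], [-0.4, -0.917, -0.0], [-0.0, 0.001, -1.0]]
force: [0.8, 0.0, -0.3]
width: 0.0003
finger_force: 0.0
[0.935 0.778 0.036]
[0.935 0.778 0.27 ]
```

```bash
python3 -m handwheel '0.1 0.085 0 -0.09 -1; 0.2 0.17 0 -0.18 -1; 0.31 0.26 0 -0.27 -1; 0.41 0.34 0 -0.36 -1; 0.52 0.43 0 -0.45 -1; 0.62 0.52 0 -0.54 -1; 0.73 0.6 0 -0.63 -1; 0.83 0.69 0 -0.72 -1; 0.935 0.778 0.03 -0.81 -1; 0.935 0.778 0.03 -0.85 -1'
python3 -c "
from fit import *
snap('wrist','w1')
T=[W(p,(x,-.045,z)) for x,z in((-.012,.225),(-.012,.2),(-.02,.17),(-.03,.14),(-.04,.12),(-.05,.108),(-.05,.103))]
sh(T)"
```

```text
t: 1.9
ee_pos: [0.5643, 0.0206, 0.2999]
eef_rot: [[0.604, 0.797, -0.004], [0.797, -0.604, -0.001], [-0.003, -0.002, -1.0]]
force: [-0.2, 1.0, -0.9]
width: -0.0002
finger_force: 0.0
[0.003 0.    0.251]
[0.003 0.001 0.334]
[-0.01  -0.022  0.434]
[-0.026 -0.051  0.535]
[-0.042 -0.08   0.601]
[-0.059 -0.109  0.641]
[-0.059 -0.109  0.658]
```

View pics/w1.png

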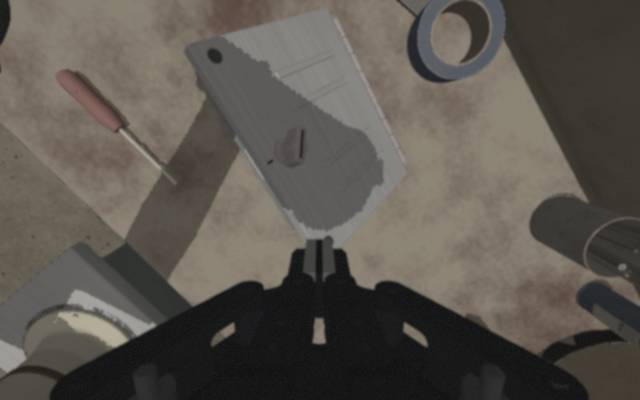

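The wrist view shows the wing at about (292,147) with its slot near-vertical at (302,145). The closed fingertips at (320,250) are clear of it, so I'll push the panel down.

```bash
python3 -m handwheel '0.003 0 0.13 0 -1; 0.003 0 0.25 0 -1; 0.003 0 0.3 0 -1; 0 -0.005 0.35 0 -1; -0.005 -0.015 0.4 0 -1; -0.012 -0.03 0.45 0 -1; -0.02 -0.04 0.5 0 -1; -0.03 -0.055 0.55 0 -1; -0.04 -0.075 0.6 0 -1; -0.05 -0.1 0.63 0 -1'
python3 -c "
from fit import *
snap('scene','s2');snap('top','t2')
a=cv2.imread('pics/s2.png')[140:260,250:370];b=cv2.imread('pics/t2.png')[140:220,250:340]
a=cv2.resize(a,(400,400),interpolation=cv2.INTER_CUBIC);b=cv2.resize(b,(390,400),interpolation=cv2.INTER_CUBIC)
cv2.imwrite('pics/c3.png',np.hstack([a,b]))"
```

```text
t: 2.95
ee_pos: [0.5298, 0.0307, 0.1119]
eef_rot: [[0.604, 0.797, -0.002], [0.797, -0.604, -0.0], [-0.001, -0.001, -1.0]]
force: [-0.1, 0.3, -0.7]
width: -0.0001
finger_force: 0.0
```

View pics/c3.png

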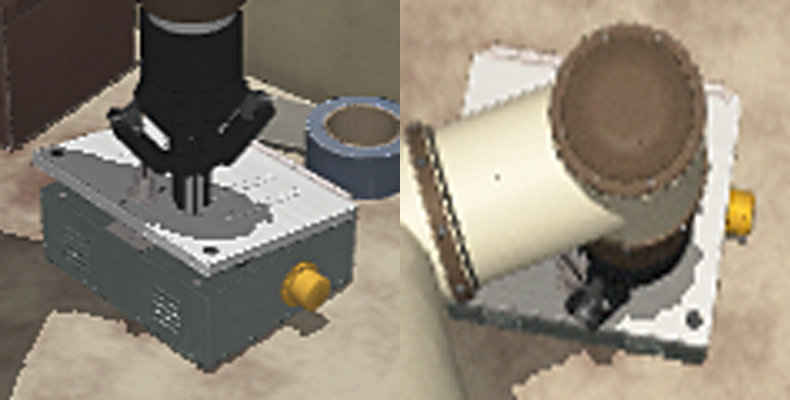

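The panel is now nearly down, with the fingers resting beside the wing. I'll go on until the tongue lands on the frame.

```bash
python3 -m handwheel '0 0 0.01 0 -1; 0 0 0.02 0 -1; 0 0 0.03 0 -1;0 0 0.037 0 -1; 0 0 0.037 0 -1'; python3 -m handwheel '0 0 0.007 0 -1; 0 0 0.007 0 -1'
```

```text
t: 3.55
ee_pos: [0.5308, 0.0302, 0.1018]
eef_rot: [[0.603, 0.797, -0.0], [0.797, -0.603, -0.0], [-0.0, -0.0, -1.0]]
force: [-0.6, -0.4, 0.4]
width: 0.0003
finger_force: 0.0
t: 3.75
ee_pos: [0.5307, 0.0303, 0.0997]
eef_rot: [[0.603, 0.798, -0.0], [0.798, -0.603, -0.0], [-0.0, -0.0, -1.0]]
force: [0.1, -0.5, 0.2]
width: 0.0001
finger_force: 0.0
```

```bash
python3 -m handwheel '0 0 0.006 0 -1; 0 0 0.012 0 -1; 0 0 0.012 0 -1'; python3 -m handwheel '0 0 0.006 0 -1; 0 0 0.006 0 -1'
```

```text
t: 4.05
ee_pos: [0.5306, 0.0303, 0.096]
eef_rot: [[0.603, 0.798, -0.001], [0.798, -0.603, -0.0], [-0.0, -0.0, -1.0]]
force: [0.3, -0.1, -0.1]
width: -0.0003
finger_force: 0.0
t: 4.25
ee_pos: [0.531, 0.0304, 0.0947]
eef_rot: [[0.603, 0.798, 0.0], [0.798, -0.603, -0.0], [0.0, 0.0, -1.0]]
force: [0.2, -0.6, 1.9]
width: 0.0
finger_force: 0.7
```

```bash
python3 -m handwheel '0 0 -0.15 0 -1; 0 0 -0.3 0 -1; 0 0 -0.4 0 0; 0 0 -0.45 0 1;0 0 -0.45 0 1'
python3 - <<'E'
from fit import *
im=snap('wrist','w2');a=.1
for r,y,h in((.1485,0,.0255),(.175,.103,.0015),(.175,-.103,.0015)): print(proj(im,W(p,pan(a,r,y,h))))
c=proj(im,W(p,pan(a,.1485,0,.0255))).astype(int)
x0,y0=max(c[0]-75,0),max(c[1]-75,0);cr=np.array(im["pixels"])[y0:y0+150,x0:x0+150,::-1]
cv2.imwrite("pics/c4.png",cv2.resize(cr,None,fx=4,fy=4,interpolation=cv2.INTER_CUBIC));print(x0,y0)
E
```

```text
t: 4.75
ee_pos: [0.5321, 0.0307, 0.2322]
eef_rot: [[0.603, 0.798, 0.006], [0.798, -0.603, 0.002], [0.005, 0.004, -1.0]]
force: [0.3, -0.3, -0.4]
width: 0.0431
finger_force: 0.0
[281.34509381 167.96734346]
[194.5041828   79.24192971]
[312.10610074 261.66817372]
206 92
```

View pics/c4.png

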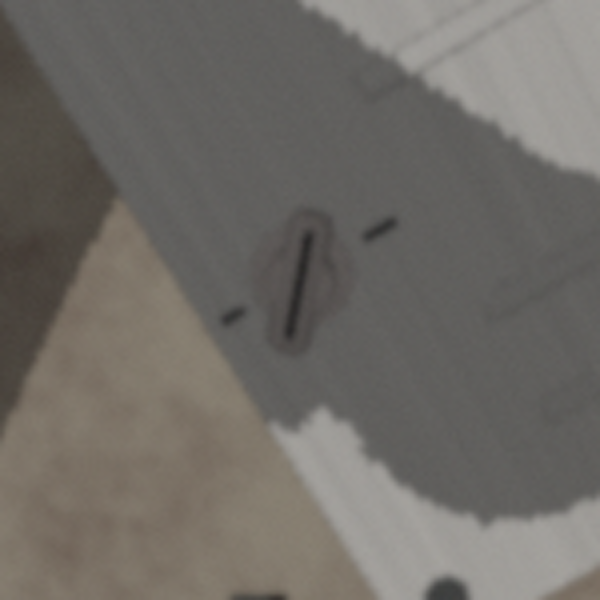

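The wing's slot runs from (309,232) to (290,337) in the crop, and the marks' line from (232,316) to (381,230). That puts the fastener about +0.86 rad from in line. The picture was taken with the arm still settling, so I'll measure the wing centre again from two settled places.

```bash
cat > slot.py <<'E'
from fit import *
def find(tag,guess):
    im=snap('wrist',tag);g=cv2.cvtColor(np.array(im["pixels"]),cv2.COLOR_RGB2GRAY)
    u,v=guess.__call__(im).astype(int) if callable(guess) else guess
    bh=cv2.morphologyEx(g,cv2.MORPH_BLACKHAT,np.ones((9,9)))
    m=(bh>25).astype(np.uint8);n,l,st,c=cv2.connectedComponentsWithStats(m)
    out=[]
    for i in range(1,n):
        if st[i,4]>8 and np.hypot(*(c[i]-[u,v]))<50:
            ys,xs=np.where(l==i);w=np.linalg.eigh(np.cov(xs,ys));d=w[1][:,1]
            out.append((c[i].round(1),int(st[i,4]),round(float(np.degrees(np.arctan2(-d[1],d[0]))),1),round(float(np.sqrt(12*w[0][1])),1)))
    return im,out
G=lambda im:proj(im,W(p,pan(.1,.1485,0,.0255)))
E
python3 -m handwheel '0 0 0 0.118 1;0 0 0 0.118 1; 0 0 0 0.118 1;0 0 0 0.118 1'
python3 -c "
from slot import *
im,o=find('w3',G);print(G(im),*o,sep='\n')"
python3 -m handwheel '0.05 0.05 0 0 1;0.1 0.1 0 0 1; 0.15 0.15 0 0 1; 0.15 0.15 0 0 1;0.15 0.15 0 0 1'
python3 -c "
from slot import *
im,o=find('w4',G);print(G(im),*o,sep='\n')"
```

```text
t: 5.2
ee_pos: [0.5302, 0.0302, 0.2281]
eef_rot: [[0.739, 0.673, -0.003], [0.673, -0.739, -0.001], [-0.002, -0.001, -1.0]]
force: [-0.4, -0.8, 0.1]
width: 0.0859
finger_force: 0.0
[277.44670219 173.20161123]
(array([294. , 150.7]), 20, -140.6, 8.2)
(array([275.5, 168.3]), 51, -90.1, 25.8)
(array([261.5, 179.2]), 12, -133.3, 5.3)
t: 5.75
ee_pos: [0.594, 0.0273, 0.2285]
eef_rot: [[0.74, 0.673, -0.002], [0.673, -0.74, -0.0], [-0.002, -0.001, -1.0]]
force: [-0.9, -0.8, 0.3]
width: 0.0853
finger_force: 0.0
[230.58108534 221.42007568]
(array([250. , 196.3]), 33, -140.4, 10.0)
(array([236. , 208.9]), 211, -81.8, 33.3)
(array([228.1, 216.1]), 65, -88.3, 24.0)
(array([219.5, 223. ]), 16, -138.6, 5.8)
(array([226.9, 252.9]), 14, -172.8, 4.9)
```

Run:
```python
from fit import *
np.set_printoptions(precision=4,suppress=True)
a,b=load('w3'),load('w4')
X,e=tri(ray(a,275.5,168.3),ray(b,228.1,216.1));print("wing",X,e)
for m in(((294,150.7),(250,196.3)),((261.5,179.2),(219.5,223))): print("mark",*tri(ray(a,*m[0]),ray(b,*m[1])))
for al in(.09,.1,.12,.15): print(al,W(p,pan(al,.1485,0,.0255)))
for al in(.09,.1): print(al,[onz(ray(i,*uv),W(p,pan(al,.1485,0,.0255))[2]) for i,uv in((a,(275.5,168.3)),(b,(228.1,216.1)))])
```

```text
wing [0.524  0.0776 0.1182] [0.00041470556832270364, 0.00041470556832268695]
mark [0.5426 0.0748 0.0917] [1.468839030580346e-05, 1.4688390305779225e-05]
mark [0.5014 0.0801 0.0959] [3.365435947886549e-05, 3.365435947883582e-05]
0.09 [0.5218 0.0732 0.1182]
0.1 [0.5222 0.0732 0.1197]
0.12 [0.523  0.0731 0.1226]
0.15 [0.5243 0.0729 0.1269]
0.09 [array([0.524 , 0.0772, 0.1182]), array([0.5241, 0.078 , 0.1182])]
0.1 [array([0.5244, 0.0772, 0.1197]), array([0.5248, 0.078 , 0.1197])]
```

The wing top is at about (0.524, 0.077, 0.118), the height it should be for a panel angle of 0.09–0.095, and the marks confirm the yaw of -0.128. I'll go above the wing, then down.

```bash
python3 -c "
from fit import *
sh([(.5237,.0768,.15),(.5237,.0768,.102)])"
```

```text
[-0.061 -0.279  0.263]
[-0.061 -0.279  0.423]
```

```bash
python3 -m handwheel '-0.03 -0.14 0 0 0.2; -0.061 -0.279 0.05 0 0.2; -0.061 -0.279 0.15 0 0.2; -0.061 -0.279 0.25 0 0.2; -0.061 -0.279 0.32 0 0.2; -0.061 -0.279 0.38 0 0.2; -0.061 -0.279 0.42 0 0.2; -0.061 -0.279 0.423 0 0.2' 40; python3 -m handwheel '0 0 0 0 -1;0 0 0 0 -1;0 0 0 0 -1;0 0 0 0 -1;0 0 0 0 -1;0 0 0 0 -1' 40
```

```text
t: 6.6
ee_pos: [0.5232, 0.0766, 0.1015]
eef_rot: [[0.74, 0.673, -0.003], [0.673, -0.74, -0.001], [-0.003, -0.001, -1.0]]
force: [-0.1, -0.7, -0.1]
width: 0.0512
finger_force: 0.0
t: 7.2
ee_pos: [0.525, 0.0774, 0.1037]
eef_rot: [[0.74, 0.673, 0.001], [0.673, -0.74, 0.001], [0.002, 0.0, -1.0]]
force: [-1.4, 1.7, 5.7]
width: 0.0092
finger_force: 40.2
```

The wing is gripped at 9–10 mm. I'll ease up slightly and turn it clockwise into line.

```bash
python3 -m handwheel '0 0 -0.005 0.06 -1; 0 0 -0.005 0.13 -1; 0 0 -0.005 0.2 -1; 0 0 -0.005 0.27 -1; 0 0 -0.005 0.34 -1; 0 0 -0.005 0.41 -1;0 0 -0.005 0.48 -1; 0 0 -0.005 0.55 -1; 0 0 -0.005 0.55 -1; 0 0 -0.005 0.55 -1'; python3 -m handwheel '0 0 0 0 -1;0 0 0 0 -1'
```

```text
t: 8.2
ee_pos: [0.5253, 0.0765, 0.1037]
eef_rot: [[0.992, -0.123, 0.001], [-0.123, -0.992, -0.001], [0.001, 0.001, -1.0]]
force: [4.3, -3.2, -4.3]
width: 0.0088
finger_force: 39.2
t: 8.4
ee_pos: [0.5252, 0.0765, 0.1037]
eef_rot: [[0.992, -0.123, 0.001], [-0.123, -0.992, -0.001], [0.001, 0.001, -1.0]]
force: [5.3, -3.0, -5.7]
width: 0.0089
finger_force: 39.2
```

```bash
python3 -m handwheel '-0.002 0 0.01 0 -1; -0.004 0 0.02 0 -1; -0.006 0 0.03 0 -1; -0.008 0 0.04 0 -1; -0.008 0 0.05 0 -1; -0.008 0 0.05 0 -1'
```

```text
t: 9.0
ee_pos: [0.523, 0.077, 0.0904]
eef_rot: [[0.992, -0.124, 0.002], [-0.124, -0.992, -0.0], [0.002, 0.0, -1.0]]
force: [1.3, -5.2, 6.0]
width: 0.0091
finger_force: 40.8
```

```bash
python3 -m handwheel '0 0.002 0.008 0 -1; 0 0.003 0.015 0 -1; 0 0.003 0.015 0 -1';python3 -m handwheel '0 0 0.008 0 -1; 0 0 0.015 0 -1; 0 0 0.015 0 -1'
```

```text
t: 9.3
ee_pos: [0.5229, 0.0769, 0.089]
eef_rot: [[0.992, -0.122, 0.003], [-0.122, -0.992, 0.0], [0.003, -0.001, -1.0]]
force: [-8.3, -1.0, 24.0]
width: 0.009
finger_force: 43.4
t: 9.6
ee_pos: [0.5231, 0.0769, 0.0885]
eef_rot: [[0.993, -0.121, 0.005], [-0.121, -0.993, -0.0], [0.005, -0.0, -1.0]]
force: [-17.0, -0.4, 48.2]
width: 0.0089
finger_force: 46.6
```

```bash
python3 -m handwheel '-0.005 0 -0.003 0 -1; -0.01 0 -0.006 0 -1; -0.01 0 -0.006 0 -1;-0.01 0 -0.006 0 -1'
python3 -c "
from fit import *
sc=snap('scene','s5')
a=cv2.imread('pics/s5.png')[170:260,250:370]
cv2.imwrite('pics/c5.png',cv2.resize(a,(800,600),interpolation=cv2.INTER_CUBIC))
for al in(0,.04,.095): print(al,[((proj(sc,W(p,pan(al,.175,y,.0)))-[250,170])*6.667).round() for y in(.103,-.103)])
o=load('scene0');d=np.abs(np.array(sc['pixels']).astype(int)-np.array(o['pixels'])).max(2)>60
for n,(x,y,w,h) in dict(mug=(195,160,42,42),scr=(180,212,65,40),sp=(360,300,60,80),tape=(445,262,28,45)).items(): print(n,d[y:y+h,x:x+w].mean())
"
```

```text
t: 10.0
ee_pos: [0.5229, 0.077, 0.0888]
eef_rot: [[0.993, -0.121, 0.01], [-0.121, -0.993, 0.0], [0.01, -0.002, -1.0]]
force: [-4.8, -5.5, 33.0]
width: 0.0087
finger_force: 44.4
0 [array([ 62., 173.]), array([411., 401.])]
0.04 [array([ 61., 159.]), array([411., 387.])]
0.095 [array([ 61., 139.]), array([413., 366.])]
mug 0.0
scr 0.3942307692307692
sp 0.0
tape 0.0
```

View pics/c5.png

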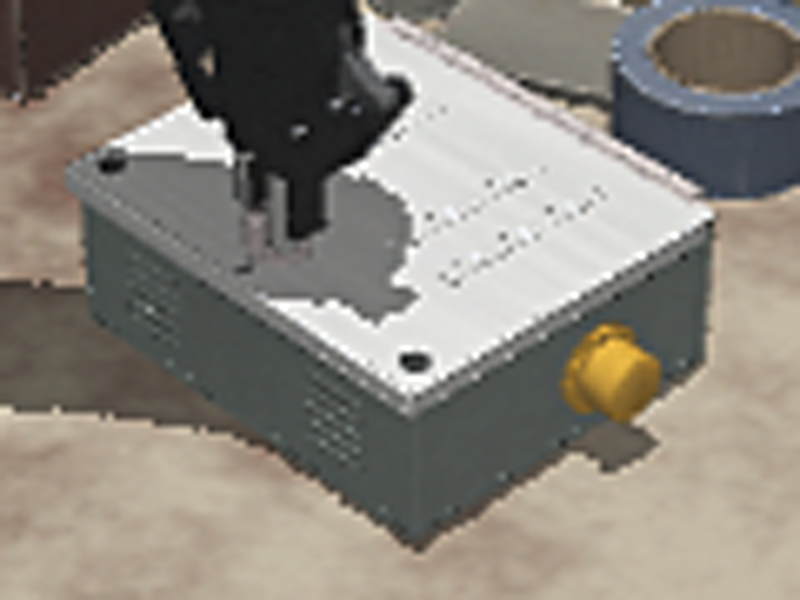

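The panel sits flush: its free corner at (410,402) matches the predicted (411,401) for angle 0. The wing is held in line, with 33 N pressing down. The changed pixels around the screwdriver look like the arm's shadow, as the arm never came near it. I'll let the arm settle, then hand in.

```bash
python3 -m handwheel '0 0 0 0 -1;0 0 0 0 -1;0 0 0 0 -1;0 0 0 0 -1;0 0 0 0 -1' && python3 -c "
from rig import job_done;print(job_done())"
```

```text
t: 10.55
ee_pos: [0.5229, 0.077, 0.0889]
eef_rot: [[0.993, -0.121, 0.01], [-0.121, -0.993, 0.0], [0.01, -0.002, -1.0]]
force: [-5.8, -4.0, 32.4]
width: 0.009
finger_force: 44.5
the job is handed in; nothing more can be done
None
```

The panel is shut flush with the fastener in line and unlocked, and the gripper is still holding it down with about 32 N; the arm went near none of the bystanders, and I handed the job in at 10.6 s (no verdict was returned).

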